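Register the sensor block and hold the glass cell in the photometer beam

TASK

First slide the black sensor block on the photometer's base plate until it sits flush against both steel stops, so that it faces the lamp. Then take the tall glass cell out of the rack, gripping it only by its two wide frosted faces and never touching its clear windows with the gripper, and hold it upright in the gap between lamp and sensor, clear of the base plate, with the light beam passing squarely through the middle of its two windows. Finish while still holding it there, and leave the short cells, the loupe and the bottle alone.

Things in the scene. Friction and masses are not known exactly. Their poses are not given: they have to be found in the camera images.
- stand: Photometer stand, fixed to the bench: aluminium base plate 8 mm thick, spanning x -105 to +45 and y -125 to +125 mm, with a lamp housing on its -y end and two low steel stops at its +x +y corner. Origin on the bench, z up. The 6 mm light beam runs from the lamp along +y at x = 0, 60 mm above the bench.
- stop_corner (a point): Inner corner of the two steel stops on the base plate's top, at x = +22, y = +105 mm of stand; same axes. The side stop is a bar along y from here (85 mm long, inner face looking to -x), the end stop a bar along x (70 mm long, inner face looking to -y). Both rise 18 mm above the plate, to 26 mm above the bench.
- lamp (a point): Centre of the grey lamp housing, 60 x 60 mm and 80 mm high on the plate, top 88 mm above the bench, at y = -85 mm of stand. Its black nose reaches to y = -45 mm.
- beam (a point): The point on the light beam midway between the lamp's nose and the face of the registered sensor block (45 mm from each), 60 mm above the bench and 52 mm above the base plate; axes as stand (beam along y).
- sensor_mid (a point): Centre of the loose black sensor block, 44 (x) by 60 (y) by 80 mm high, about 0.4 kg, sliding on the base plate (friction 2 to 6 N), its centre 48 mm above the bench. Its round eye is in its -y face. It starts on the -x, -y side of its place, turned a little. Flush against both stops its centre is at x = 0, y = 75 mm of stand, axes along the stand's.
- rack: The fixed grey plastic rack, 56 mm (x) by 190 mm (y), 30 mm high, origin on the bench under its centre, z up. It has three pockets in a row along its y at -60, 0 and +60 mm, each 22 x 34 mm and 18 mm deep.
- cell_mid (a point): Centre of the tall glass cell, 20 (x) by 32 (y) by 64 mm high, 0.09 kg, standing in any one of the rack's pockets, axes along the rack's, 46 mm of it above the rack, its centre 44 mm above the bench. The frosted faces are the wide ones (facing +x and -x): a proper grip is 20 mm across. The clear windows are the narrow ones (+y, -y); light goes through along y, either way round.
- cell_windows: The two clear panes of the tall cell, 17 mm wide and 60 mm high, on its +y and -y faces (y = +16 and -16 mm from the cell's centre); part of the cell; origin at the centre of the cell's underside. Not to be touched by the gripper.
- short_a_mid (a point): Centre of a short glass cell, 20 x 32 mm and 40 mm high, in another pocket of the rack, 22 mm of it above the rack. Leave alone.
- short_b_mid (a point): Centre of the other short glass cell, of the same size, in the third pocket. Leave alone.
- loupe: A black loupe, 48 mm across and 42 mm high, standing on the bench; origin at its underside. Leave alone.
- cleaner: A white bottle, 46 mm across and 105 mm high, standing on the bench; origin at its underside. Leave alone.

How it is judged (in metres and radians):
On the way, in this order (a step that is already met when the one before it is completed fails the run):
1. the sensor block is flush against both stops (x of sensor_mid in the frame of stand between -0.003 and 0.003 m and y of sensor_mid in the frame of stand between 0.072 and 0.078 m and z of sensor_mid in the frame of stand between 0.044 and 0.052 m and angle between the x axis of sensor_mid and the x axis of stand, either way round below 0.06 rad and angle between sensor_mid's own z axis and vertical below 0.06 rad), for 0.2 s.
2. the tall cell is gripped and lifted out of the rack (height (world z) of cell_mid above 0.065 m and contact force between cell and the fingers above 0.5 N and contact force between cell and rack below 0.05 N), for 0.1 s.
At the end, for the whole second after the job is handed in: Cell held still and upright by the fingers alone: within 5.5 mm of the beam sideways, 18 mm of mid-gap along it, 15 mm below to 18 mm above it, square and upright within 0.12 rad; sensor block within 3 mm and 0.06 rad of flush on both stops (all of step 1 and x of cell_mid in the frame of beam between -0.0055 and 0.0055 m and y of cell_mid in the frame of beam between -0.018 and 0.018 m and z of cell_mid in the frame of beam between -0.015 and 0.018 m and angle between the y axis of cell_mid and the y axis of beam, either way round below 0.12 rad and angle between cell_mid's own z axis and vertical below 0.12 rad and contact force between cell and the fingers above 0.5 N and contact force between cell and stand below 0.05 N and contact force between cell and sensor below 0.05 N and linear speed of cell below 0.02 m/s); the arm keeps its last pose, push and grip.
It fails at once if the gripper touches a clear window of the tall cell (contact force between cell_windows and the fingers above 0.5 N or contact force between cell_windows and the arm above 0.5 N).
It fails at once if the tall cell is dropped or tipped over (angle between cell_mid's own z axis and vertical above 0.7 rad).
It fails at once if the sensor block is tipped over (angle between sensor_mid's own z axis and vertical above 0.5 rad).
It fails at once if a short cell, the loupe or the bottle is moved (distance of any of short_a_mid, short_b_mid, loupe, cleaner from where it was at the start of the episode above 0.015 m).
It also fails if it takes over 61 s, if anything falls off the work surface, if the arm or the gripper's body presses on something with over 40 N, if the wrist force passes 120 N, or if a joint passes its speed limit or range.

ROBOT

A 6-joint arm with a two-finger parallel gripper is mounted at the origin on the work surface. World frame = base frame: x ahead of the robot, y to its left, z up, the work surface at z = 0. Lengths are in mm, angles in rad, forces in N, time in s.
With the tool pointing down it reaches from about 350 to 975 mm from the base axis. Payload 7.1 kg.
Tool frame: the origin (TCP) lies on the centre line of the jaws, within the pads' length; the fingertips stand ahead of it and the grasp point (between the pads) is the TCP (env.nose_length is the z of the fingertips in the tool frame, in mm); z points along the fingers, y is the direction in which the jaws open and shut (so a half turn about z gives the same grasp; the last joint's range is limited). The gripper opens to 88 mm and grips with 3 to 60 N. Pads are 20 mm wide; open, the fingers measure 115 mm over their backs; the gripper's body (75 mm by 178 mm) begins 61 mm behind the grasp point.
Start: joints at [1.309, 0.423, 1.63, -0, 1.089, -0.019], TCP at [150.232, 606.659, 241.675] pointing down, gripper open.
Joint ranges: [-3, 3], [-0.9, 2.11], [0.09, 2.58], [-1.31, 4.45], [0.11, 2.69], [-2.54, 2.54]. Speed limits (rad/s): [2.39, 2.39, 3.01, 3.14, 3.14, 3.14].

INTERFACE

Orientations are given as [roll, pitch, yaw] about the fixed x, y, z axes, in that order (R = Rz(yaw) Ry(pitch) Rx(roll)).
In Python, from workcell import env gives the robot as it stands.
- The arm moves only by the shell command python3 -m jog 'ROWS'. ROWS is JSON, a list of rows, each a list of 7 numbers: the closure, from -1 (fully open) to 1 (shut), so that 0 is half open, then the shift along the tool's x, y, z as a fraction of full scale, then the turn, a rotation vector about the tool's x, y, z as a fraction of full scale. In form: [[jaw, x, y, z, wx, wy, wz], ...]. A call has exactly 10 rows; each row shifts and turns the commanded pose from where the row before left it, along the tool's axes as they then stand; what a row does not reach is not made up. Full scale, the value 1, is 300 mm for a shift and 180 degrees for a turn. A row lasts 1/12 s, in which the tool goes at most 41.7 mm and 7.16 degrees, less where a joint would pass 70% of its speed; a pose out of reach is approached as far as the arm can. A call with a number of a shift or a turn outside -1 to 1 is refused whole. A call with a gripper value outside its range is refused whole. The fingers move at their own pace and stop on an object; the grip force is fixed at half the most. Time passes only in rows, so rows that do not move let the fingers close, or fill a call up. It gives the time, the measured TCP pose, the force and the opening at its end, in the units of the state.
- env.get_obs(): the state, without advancing time (a new reading comes with each control period).
- env.snapshot(name): name is "side" or "top"; returns a dict with "img" (400x640x3 uint8, red, green, blue), "z_map" (400x640 float32, mm along the optical axis (not along the pixel's ray), 0 where there is no reading), "camera_matrix" (3x3 intrinsics, pixels), "D" ([k1, k2, p1, p2, k3] as OpenCV has them; the pictures are not rectified), "pose" (4x4, takes a point from camera to world coordinates). Camera axes: x right, y down, z forward; pixel columns grow to the right and rows downward; lengths in mm; the calibration is good to about 2 mm. A picture is of the moment at which its call begins.
- env.close_job(): hands the job in, once; it reports no verdict.
The state is a dict: "time": time; "joint_pos": joint angles; "joint_velocities": joint speeds; "joint_torque": joint torques, N m; "tcp_pos": TCP position; "orientation": TCP orientation; "force": force on the tool from outside, world axes, zero at the start; "wrist_torque": the same for the moment, N m; "opening": finger opening in mm.
Only numpy, scipy, OpenCV 4.12 (cv2) and the standard library are available. Lean on these libraries where they do the work, as an engineer would, in place of code of your own. Each camera call takes 0.05 s, during which the arm holds its last target. There are 200 camera calls.

## Working session

There is one attempt and no reset: what is moved stays moved. The work goes in short steps, Python scripts to look and compute and a shell command to move; the robot and the scene stay as the last step left them, time stands still between calls to the robot, and variables do not carry over. Pictures are saved under pics/ and viewed, about 8 in all and at most 12, crops included, and the job is handed in when it is done.

```bash
mkdir -p pics; ls
python3 - <<'E'
from workcell import env
import cv2
o=env.get_obs(); print(o, env.nose_length)
for n in ("top","side"):
    s=env.snapshot(n); cv2.imwrite(f"pics/{n}0.png",s["img"][:,:,::-1]); print(n,s["pose"].round(3).tolist(),s["camera_matrix"].tolist(),s["D"])
E
```

```text
pics
{'time': 0.0, 'joint_pos': array([ 1.30901091e+00,  4.23820795e-01,  1.63070113e+00,  9.72297984e-07,
        1.08860298e+00, -1.90165290e-02]), 'joint_velocities': array([1.05683788e-03, 3.33436951e-04, 6.14535736e-05, 6.10301150e-05,
       9.90338827e-04, 1.20604335e-03]), 'joint_torque': array([ 1.34533289e-03, -5.44634020e+01, -2.73680645e+01,  6.44827355e-02,
        2.28343613e-02, -1.26439754e-04]), 'tcp_pos': array([150.09051618, 606.15817051, 240.90982452]), 'orientation': array([-3.14006070e+00, -2.99969122e-05,  2.89882329e+00]), 'force': array([-0.01009035, -0.10194184,  0.01053114]), 'wrist_torque': array([-0.03954176,  0.02437489,  0.03721043]), 'opening': 88.11898787503026} 19.0
top [[0.001, -0.997, 0.071, 528.231], [-1.0, -0.003, -0.021, -25.44], [0.021, -0.071, -0.997, 957.561], [0.0, 0.0, 0.0, 1.0]] [[427.5806427514633, 0.0, 317.3560378647428], [0.0, 427.5806427514633, 195.14783215558683], [0.0, 0.0, 1.0]] [-0.09675687  0.          0.          0.          0.        ]
side [[0.857, -0.363, 0.365, 281.462], [-0.515, -0.612, 0.6, -588.356], [0.006, -0.703, -0.711, 711.479], [0.0, 0.0, 0.0, 1.0]] [[364.43334630646746, 0.0, 321.213421458558], [0.0, 364.43334630646746, 193.68056168925497], [0.0, 0.0, 1.0]] [-0.0049175  0.         0.         0.         0.       ]
```

View pics/top0.png

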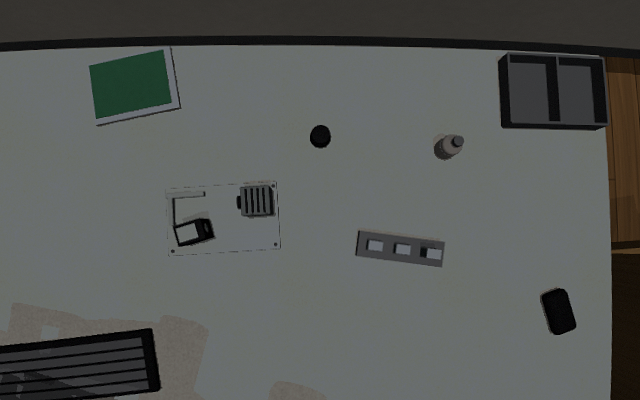

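View pics/side0.png

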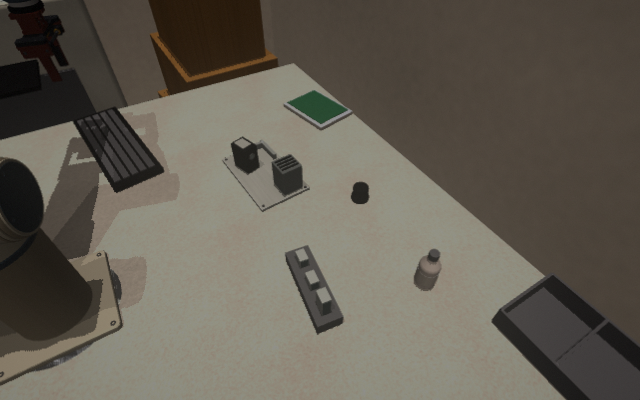

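The top view shows the stand (cols 167-280, rows 182-255), with its stops at top-left, the sensor at (193,232) and the lamp at (258,201). The rack is at (400,248). In the side view the tall cell looks like the -y one, at top-view (434,254).

```bash
cat > h.py <<'E'
import numpy as np, cv2
from workcell import env
def cloud(n):
    s=env.snapshot(n); K,D=s["camera_matrix"],s["D"]
    u,v=np.meshgrid(np.arange(640.),np.arange(400.))
    r=cv2.undistortPoints(np.stack([u,v],-1).reshape(-1,1,2),K,D).reshape(400,640,2)
    z=s["z_map"][...,None]
    P=np.concatenate([r*z,z],-1)@s["pose"][:3,:3].T+s["pose"][:3,3]
    P[s["z_map"]==0]=np.nan
    return s,P
def rect(P,box,z0,z1,s=None):
    c0,c1,r0,r1=box; m=np.zeros(P.shape[:2],np.uint8); m[r0:r1,c0:c1]=1
    m&=((P[...,2]>z0)&(P[...,2]<z1)).astype(np.uint8)
    q=P[m>0]; (c,wh,a)=cv2.minAreaRect(q[:,:2].astype(np.float32))
    return len(q),np.round(q.mean(0),1),np.round(c,1),np.round(wh,1),round(a,2)
E
python3 - <<'E'
from h import *
s,P=cloud("top")
print("bench",np.nanmedian(P[280:300,300:400,2]))
print("plate",rect(P,(155,292,170,268),5,12))
print("plate+",rect(P,(155,292,170,268),5,100))
print("sensor",rect(P,(165,225,210,255),78,98))
print("sensor all",rect(P,(165,225,210,255),20,98))
print("lamp",rect(P,(235,285,175,225),78,98))
print("stops",rect(P,(160,215,180,230),18,34))
print("rack",rect(P,(345,455,220,275),22,40))
print("rack+",rect(P,(345,455,220,275),15,90))
for b in ((362,388),(390,415),(420,448)): print(rect(P,(*b,230,270),40,95))
for b in ((362,388),(390,415),(420,448)): print(rect(P,(*b,230,270),62,95) if (P[230:270,b[0]:b[1],2]>62).sum()>3 else None)
print("loupe",rect(P,(300,340,115,155),20,60)); print("bottle",rect(P,(425,470,125,165),40,130))
i=cv2.resize(s["img"][170:290,155:455,::-1],None,fx=2.66,fy=2.66,interpolation=2); cv2.imwrite("pics/c1.png",cv2.convertScaleAbs(i,alpha=1.8))
E
```

```text
bench -1.3888168992785381
plate (4555, array([538.3, 163.6,   7.3]), array([543.7, 166.4]), array([149.8, 250. ]), 3.89)
plate+ (6768, array([543.6, 162.5,  28.2]), array([543.7, 166.4]), array([149.8, 250. ]), 3.89)
sensor (649, array([515.2, 216.4,  87.2]), array([515.3, 217.5]), array([44.7, 60.4]), 17.35)
sensor all (891, array([518.5, 217.4,  75.1]), array([531.5, 234.4]), array([85.6, 86.8]), 17.35)
lamp (868, array([579. ,  83.3,  87.3]), array([579.3,  83.9]), array([60. , 60.6]), 4.3)
stops (362, array([575.8, 255.8,  24.7]), array([558.5, 239. ]), array([83.8, 98.1]), 3.82)
rack (1697, array([ 478.9, -224.1,   28.7]), array([ 478.8, -227.8]), array([191.2,  56.7]), 81.74)
rack+ (2192, array([ 478.7, -225.4,   35.1]), array([ 478.8, -227.8]), array([191.2,  56.7]), 81.74)
(134, array([ 486.6, -168. ,   50.5]), array([ 486.2, -168.1]), array([32.4, 19.1]), 88.78)
(149, array([ 478.9, -225.4,   50.1]), array([ 479. , -226.1]), array([33.1, 20. ]), 81.23)
(191, array([ 470.9, -283.3,   70.6]), array([ 470.5, -286. ]), array([33.9, 20.2]), 81.68)
None
None
(165, array([ 470.6, -285. ,   73.8]), array([ 470.3, -286. ]), array([33.8, 20.2]), 82.31)
loupe (299, array([726.2, -51.3,  40.3]), array([727. , -51.3]), array([41. , 40.7]), 63.98)
bottle (429, array([ 699.8, -327.3,   75.8]), array([ 702.3, -331.5]), array([45.1, 40. ]), 33.62)
```

View pics/c1.png

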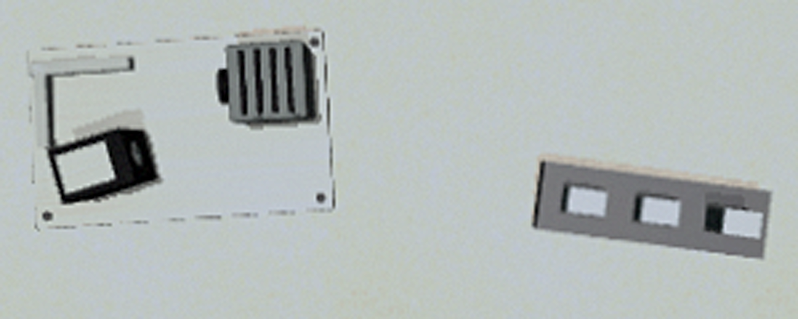

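Fits from the depth cloud:

| Item | Position (mm) | Yaw |
|---|---|---|
| Stand origin | (573.6, 168.4) | 3.9° |
| Sensor | (515.3, 217.5) | 17.35° |
| Rack | (478.8, -227.8) | -8.26° |
| Tall cell (-y pocket) | (470.3, -286.5) | as rack |

The lamp position agrees with the stand fit. I'll grip the block across its x and carry it to the stops, with the fingertips above the 26 mm stops.

```bash
cat > go.py <<'E'
import sys; from h import *
from scipy.spatial.transform import Rotation as Ro
x,y,z,yaw=map(float,sys.argv[1:5]); o=env.get_obs()
R=Ro.from_euler("xyz",o["orientation"]); d=np.array([x,y,z])-o["tcp_pos"]
T=Ro.from_euler("xyz",[np.pi,0,np.radians(yaw)])
print("t",round(o["time"],2),"pos",o["tcp_pos"].round(1),"rpy",np.degrees(o["orientation"]).round(2),"F",o["force"].round(1),"M",o["wrist_torque"].round(2),"open",round(o["opening"],1))
print("shift frac, present axes",(R.inv().apply(d)/300).round(4),"turn frac",((R.inv()*T).as_rotvec()/np.pi).round(4),"shift frac, axes after turn",(T.inv().apply(d)/300).round(4))
E
python3 -m jog '[[-1,0,0,0,0,0,0.0363],[-1,0,0,0,0,0,0.0363],[-1,0,0,0,0,0,0.0363],[-1,0,0,0,0,0,0.0363],[-1,0,0,0,0,0,0.0363],[-1,0,0,0,0,0,0.0363],[-1,0,0,0,0,0,0.0363],[-1,0,0,0,0,0,0.0363],[-1,0,0,0,0,0,0.0363],[-1,0,0,0,0,0,0]]'
python3 -m jog '[[-1,-0.08,0.0388,0,0,0,0],[-1,-0.08,0.0388,0,0,0,0],[-1,-0.08,0.0388,0,0,0,0],[-1,-0.08,0.0388,0,0,0,0],[-1,-0.08,0.0388,0,0,0,0],[-1,-0.08,0.0388,0,0,0,0],[-1,-0.08,0.0388,0,0,0,0],[-1,-0.08,0.0388,0,0,0,0],[-1,-0.08,0.0388,0,0,0,0],[-1,-0.08,0.0388,0,0,0,0]]'
python3 -m jog '[[-1,-0.08,0.0388,0.03,0,0,0],[-1,-0.08,0.0388,0.03,0,0,0],[-1,-0.08,0.0388,0.03,0,0,0],[-1,-0.08,0.0388,0.03,0,0,0],[-1,-0.08,0.0388,0.03,0,0,0],[-1,-0.08,0.0388,0.03,0,0,0],[-1,-0.08,0.0388,0.03,0,0,0],[-1,-0.08,0.0388,0.03,0,0,0],[-1,-0.08,0.0388,0.03,0,0,0],[-1,0,0,0,0,0,0]]'
python3 go.py 515.3 217.5 60 107.35
```

```text
time: 0.98
tcp_pos: [150.2, 606.5, 241.4]
orientation: [-3.141, 0.0, 1.868]
force: [-0.5, -0.5, -0.6]
opening: 87.7
time: 1.82
tcp_pos: [333.3, 411.0, 241.6]
orientation: [-3.141, 0.0, 1.877]
force: [-0.3, -0.4, 0.2]
opening: 87.8
time: 2.65
tcp_pos: [498.7, 234.0, 159.1]
orientation: [-3.14, 0.001, 1.873]
force: [-0.1, 0.0, -0.2]
opening: 87.8
t 2.65 pos [498.7 234.  159.1] rpy [-1.7993e+02  6.0000e-02  1.0733e+02] F [-0.1  0.  -0.2] M [-0.03  0.01 -0.05] open 87.8
shift frac, present axes [-0.0687  0.0369  0.3305] turn frac [-0.0004  0.0003 -0.0001] shift frac, axes after turn [-0.069   0.0364  0.3305]
```

```bash
python3 -m jog '[[-1,-0.0345,0.0182,0,0,0,0],[-1,-0.0345,0.0182,0,0,0,0],[-1,0,0,0.05,0,0,0],[-1,0,0,0.05,0,0,0],[-1,0,0,0.05,0,0,0],[-1,0,0,0.05,0,0,0],[-1,0,0,0.05,0,0,0],[-1,0,0,0.05,0,0,0],[-1,0,0,0.03,0,0,0],[-1,0,0,0,0,0,0]]'
python3 go.py 515.3 217.5 60 107.35
python3 -m jog '[[1,0,0,0,0,0,0],[1,0,0,0,0,0,0],[1,0,0,0,0,0,0],[1,0,0,0,0,0,0],[1,0,0,0,0,0,0],[1,0,0,0,0,0,0],[1,0,0,0,0,0,0],[1,0,0,0,0,0,0],[1,0,0,0,0,0,0],[1,0,0,0,0,0,0]]'
python3 - <<'E'
from h import *
s,P=cloud("top")
c=s["img"][170:290,140:300,::-1]
s2=env.snapshot("side")
a=cv2.resize(c,None,fx=2.5,fy=2.5); b=cv2.resize(s2["img"][90:210,180:340,::-1],None,fx=2.5,fy=2.5)
cv2.imwrite("pics/c2.png",cv2.convertScaleAbs(np.hstack([a,b]),alpha=1.8))
E
python3 go.py 570 243 60 93.89
```

```text
time: 3.48
tcp_pos: [512.6, 220.3, 60.4]
orientation: [-3.139, 0.0, 1.874]
force: [-0.3, -0.2, -0.1]
opening: 87.8
t 3.48 pos [512.6 220.3  60.4] rpy [-1.7986e+02  1.0000e-02  1.0737e+02] F [-0.3 -0.2 -0.1] M [-0.08  0.04 -0.01] open 87.8
shift frac, present axes [-0.0116  0.0057  0.0012] turn frac [-0.0008  0.0001  0.0001] shift frac, axes after turn [-0.0116  0.0057  0.0012]
time: 4.32
tcp_pos: [513.6, 220.5, 61.9]
orientation: [3.141, -0.0, 1.872]
force: [-0.8, -0.8, 3.7]
opening: 43.9
t 4.42 pos [513.6 220.5  61.9] rpy [179.98  -0.   107.28] F [0.3 0.  4.6] M [-0.17  0.14 -0.  ] open 44.1
shift frac, present axes [0.0159 0.2018 0.0064] turn frac [ 0.0001 -0.      0.0744] shift frac, axes after turn [0.0622 0.1927 0.0063]
```

View pics/c2.png

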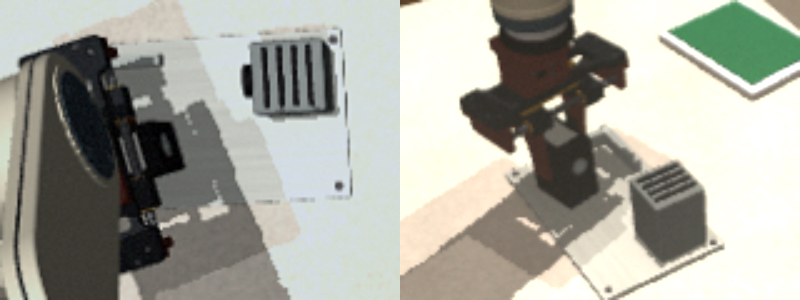

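The block is gripped (opening 44.1 mm), and nothing is touching the stops or the lamp. I'll square it and slide to about 3 mm short of both stops.

```bash
python3 -m jog '[[1,0,0,0,0,0,0.0248],[1,0,0,0,0,0,0.0248],[1,0,0,0,0,0,0.0248],[1,0.0092,0.0254,0,0,0,0],[1,0.0092,0.0254,0,0,0,0],[1,0.0092,0.0254,0,0,0,0],[1,0.0092,0.0254,0,0,0,0],[1,0.0092,0.0254,0,0,0,0],[1,0.0092,0.0254,0,0,0,0],[1,0.0092,0.0254,0,0,0,0]]'
python3 -m jog '[[1,0,0,0,0,0,0],[1,0,0,0,0,0,0],[1,0,0,0,0,0,0],[1,0,0,0,0,0,0],[1,0,0,0,0,0,0],[1,0,0,0,0,0,0],[1,0,0,0,0,0,0],[1,0,0,0,0,0,0],[1,0,0,0,0,0,0],[1,0,0,0,0,0,0]]'
python3 go.py 568.3 246.6 61.5 93.89
```

```text
time: 5.25
tcp_pos: [562.1, 241.7, 62.0]
orientation: [-3.134, 0.003, 1.639]
force: [-11.6, -6.3, 17.2]
opening: 43.9
time: 6.08
tcp_pos: [565.2, 243.2, 61.9]
orientation: [-3.141, 0.0, 1.639]
force: [-1.0, -1.4, 5.3]
opening: 43.7
t 6.08 pos [565.2 243.2  61.9] rpy [-1.7999e+02  1.0000e-02  9.3890e+01] F [-1.  -1.4  5.3] M [-0.24  0.33 -0.  ] open 43.7
shift frac, present axes [0.0108 0.011  0.0012] turn frac [-0.  0.  0.] shift frac, axes after turn [0.0108 0.011  0.0012]
```

```bash
python3 -m jog '[[1,0,0.002,0,0,0,0],[1,0,0.002,0,0,0,0],[1,0,0.002,0,0,0,0],[1,0,0.002,0,0,0,0],[1,0.002,0.002,0,0,0,0],[1,0.002,0,0,0,0,0],[1,0.002,0,0,0,0,0],[1,0.002,0,0,0,0,0],[1,0.002,0,0,0,0,0],[1,0,0,0,0,0,0]]'
python3 go.py 568.3 246.6 61.5 93.89
python3 -m jog '[[1,0,0.002,0,0,0,0],[1,0,0.0015,0,0,0,0],[1,0.002,0,0,0,0,0],[1,0.002,0,0,0,0,0],[1,0,0,0,0,0,0],[1,0,0,0,0,0,0],[1,0,0,0,0,0,0],[1,0,0,0,0,0,0],[1,0,0,0,0,0,0],[1,0,0,0,0,0,0]]'
python3 go.py 568.3 246.6 61.5 93.89
```

```text
time: 6.92
tcp_pos: [566.2, 244.5, 62.0]
orientation: [-3.137, 0.003, 1.639]
force: [-6.6, -8.5, 13.6]
opening: 43.8
t 6.92 pos [566.2 244.5  62. ] rpy [-179.74    0.18   93.92] F [-6.6 -8.5 13.6] M [-1.75  1.24  0.04] open 43.8
shift frac, present axes [0.0064 0.0076 0.0015] turn frac [-0.0014  0.001   0.0001] shift frac, axes after turn [0.0064 0.0076 0.0015]
time: 7.75
tcp_pos: [567.0, 245.7, 61.9]
orientation: [-3.137, 0.003, 1.639]
force: [-7.6, -9.8, 14.8]
opening: 43.8
t 7.75 pos [567.  245.7  61.9] rpy [-179.72    0.18   93.91] F [-7.6 -9.8 14.8] M [-1.83  1.35  0.  ] open 43.8
shift frac, present axes [0.0028 0.0045 0.0014] turn frac [-0.0016  0.001   0.0001] shift frac, axes after turn [0.0028 0.0045 0.0015]
```

```bash
python3 -m jog '[[1,0,0.003,0,0,0,0],[1,0,0.003,0,0,0,0],[1,0.002,0,0,0,0,0],[1,0.002,0,0,0,0,0],[1,0,0,0,0,0,0],[1,0,0,0,0,0,0],[1,0,0,0,0,0,0],[1,0,0,0,0,0,0],[1,0,0,0,0,0,0],[1,0,0,0,0,0,0]]'
python3 go.py 568.3 246.6 61.5 93.89
python3 -m jog '[[1,0,0.003,0,0,0,0],[1,0,0.003,0,0,0,0],[1,0.002,0,0,0,0,0],[1,0.002,0,0,0,0,0],[1,0,0,0,0,0,0],[1,0,0,0,0,0,0],[1,0,0,0,0,0,0],[1,0,0,0,0,0,0],[1,0,0,0,0,0,0],[1,0,0,0,0,0,0]]'
python3 go.py 568.3 246.6 61.5 93.89
```

```text
time: 8.58
tcp_pos: [567.6, 246.2, 62.0]
orientation: [-3.134, 0.004, 1.639]
force: [-10.7, -12.8, 19.8]
opening: 44.0
t 8.58 pos [567.6 246.2  62. ] rpy [-179.57    0.25   93.93] F [-10.7 -12.8  19.8] M [-2.24  1.97  0.1 ] open 44.0
shift frac, present axes [0.001  0.0024 0.0017] turn frac [-0.0024  0.0014  0.0002] shift frac, axes after turn [0.001  0.0024 0.0017]
time: 9.42
tcp_pos: [567.9, 246.4, 62.1]
orientation: [-3.131, 0.006, 1.64]
force: [-14.5, -16.9, 25.5]
opening: 43.7
t 9.42 pos [567.9 246.4  62.1] rpy [-179.37    0.36   93.95] F [-14.5 -16.9  25.5] M [-3.06  2.99  0.18] open 43.7
shift frac, present axes [0.0005 0.0016 0.002 ] turn frac [-0.0035  0.002   0.0003] shift frac, axes after turn [0.0005 0.0015 0.002 ]
```

Both axes stall within 0.5 mm of the predicted flush position as force rises, so the block is on both stops. Next: release, rise and check.

```bash
python3 -m jog '[[-1,0,0,0,0,0,0],[-1,0,0,0,0,0,0],[-1,0,0,0,0,0,0],[-1,0,0,0,0,0,0],[-1,0,0,0,0,0,0],[-1,0,0,0,0,0,0],[-1,0,0,-0.02,0,0,0],[-1,0,0,-0.06,0,0,0],[-1,0,0,-0.1,0,0,0],[-1,0,0,-0.1,0,0,0]]'
python3 -m jog '[[-1,-0.08,0,-0.1,0,0,0],[-1,-0.1,0,-0.1,0,0,0],[-1,-0.1,0,0,0,0,0],[-1,-0.1,0,0,0,0,0],[-1,-0.1,0,0,0,0,0],[-1,-0.1,0,0,0,0,0],[-1,-0.1,0,0,0,0,0],[-1,-0.1,0,0,0,0,0],[-1,-0.1,0,0,0,0,0],[-1,0,0,0,0,0,0.0675]]'
python3 - <<'E'
from h import *
s,P=cloud("top")
print("sensor",rect(P,(160,225,180,240),78,98)); print("plate",rect(P,(155,292,170,268),5,100))
print("lamp",rect(P,(235,285,175,225),78,98))
a=cv2.resize(s["img"][165:285,140:460,::-1],None,fx=2.5,fy=2.5)
cv2.imwrite("pics/c3.png",cv2.convertScaleAbs(a,alpha=1.8))
E
python3 go.py 470.3 -286.3 160 81.74
```

```text
time: 10.25
tcp_pos: [571.9, 250.2, 146.0]
orientation: [-3.139, 0.001, 1.639]
force: [0.9, 0.3, 0.4]
opening: 87.8
time: 11.08
tcp_pos: [590.8, -16.8, 205.7]
orientation: [3.141, 0.001, 1.513]
force: [0.1, -0.1, 0.0]
opening: 87.8
sensor (612, array([567.3, 242. ,  87.1]), array([567.3, 243.1]), array([42.4, 61.2]), 4.73)
plate (4430, array([539.1, 194. ,  22.5]), array([549.6, 168.8]), array([208.8, 253.5]), 6.81)
lamp (85, array([558.8,  62.7,  86.6]), array([559.5,  62.9]), array([20.5, 16.3]), 89.51)
t 11.13 pos [590.7 -14.9 205.6] rpy [1.7996e+02 1.0000e-02 8.5830e+01] F [-0.2 -0.6  0.4] M [0.02 0.09 0.03] open 87.8
shift frac, present axes [-0.9313 -0.3345  0.1521] turn frac [0.0002 0.0001 0.0227] shift frac, axes after turn [-0.9528 -0.2671  0.1522]
```

View pics/c3.png

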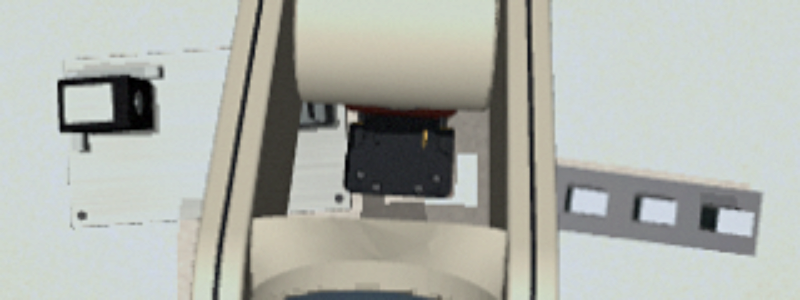

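The block sits at stand (-1.2, +75) by measurement, turned by less than 0.02 rad, and looks flush in the picture (block at (105,103), end stop behind it). Now to the tall cell.

```bash
python3 -m jog '[[-1,0,0,0,0,0,0.0227],[-1,-0.106,-0.0297,0.017,0,0,0],[-1,-0.106,-0.0297,0.017,0,0,0],[-1,-0.106,-0.0297,0.017,0,0,0],[-1,-0.106,-0.0297,0.017,0,0,0],[-1,-0.106,-0.0297,0.017,0,0,0],[-1,-0.106,-0.0297,0.017,0,0,0],[-1,-0.106,-0.0297,0.017,0,0,0],[-1,-0.106,-0.0297,0.017,0,0,0],[-1,-0.106,-0.0297,0.017,0,0,0]]'
python3 -m jog '[[-1,0,0,0,0,0,0],[-1,0,0,0,0,0,0],[-1,0,0,0,0,0,0],[-1,0,0,0,0,0,0],[-1,0,0,0,0,0,0],[-1,0,0,0,0,0,0],[-1,0,0,0,0,0,0],[-1,0,0,0,0,0,0],[-1,0,0,0,0,0,0],[-1,0,0,0,0,0,0]]'
python3 go.py 470.2 -287 58 81.74
```

```text
time: 11.97
tcp_pos: [473.9, -286.8, 159.5]
orientation: [3.141, 0.0, 1.445]
force: [0.3, 0.2, -1.1]
opening: 87.8
time: 12.8
tcp_pos: [474.3, -285.9, 159.2]
orientation: [-3.142, 0.0, 1.443]
force: [-0.1, 0.5, 0.2]
opening: 87.9
t 12.8 pos [ 474.3 -285.9  159.2] rpy [-180.      0.     82.66] F [-0.1  0.5  0.2] M [-0.02  0.07  0.01] open 87.9
shift frac, present axes [-0.0055 -0.0131  0.3375] turn frac [-0.      0.      0.0051] shift frac, axes after turn [-0.0057 -0.013   0.3375]
```

```bash
python3 -m jog '[[-1,-0.0057,-0.013,0,0,0,0.0051],[-1,0,0,0.05,0,0,0],[-1,0,0,0.05,0,0,0],[-1,0,0,0.05,0,0,0],[-1,0,0,0.05,0,0,0],[-1,0,0,0.05,0,0,0],[-1,0,0,0.05,0,0,0],[-1,0,0,0.0375,0,0,0],[-1,0,0,0,0,0,0],[-1,0,0,0,0,0,0]]'
python3 go.py 470.2 -287 58 81.74
python3 - <<'E'
from h import *
a=env.snapshot("top")["img"][200:300,340:480,::-1]; b=env.snapshot("side")["img"][220:340,240:400,::-1]
cv2.imwrite("pics/c4.png",cv2.convertScaleAbs(np.hstack([cv2.resize(a,(400,286)),cv2.resize(b,(380,286))]),alpha=1.8))
E
```

```text
time: 13.63
tcp_pos: [469.7, -287.1, 57.6]
orientation: [-3.14, -0.001, 1.426]
force: [0.4, -0.2, 0.5]
opening: 87.8
t 13.63 pos [ 469.7 -287.1   57.6] rpy [-1.7993e+02 -3.0000e-02  8.1700e+01] F [ 0.4 -0.2  0.5] M [-0.01  0.1  -0.03] open 87.8
shift frac, present axes [ 0.0005  0.0015 -0.0012] turn frac [-0.0004 -0.0002 -0.0002] shift frac, axes after turn [ 0.0005  0.0015 -0.0012]
```

View pics/c4.png

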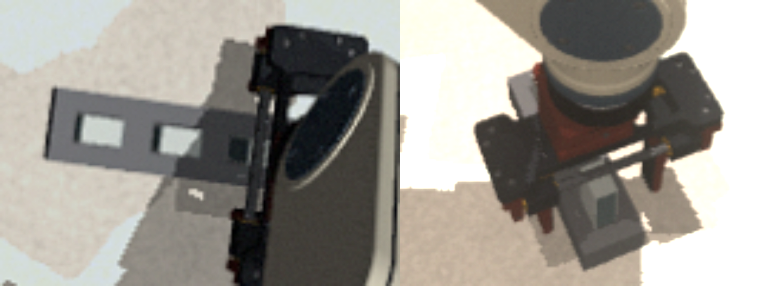

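The fingers straddle the tall cell across its wide faces (side crop: cell at (600,200), fingertips at (545,215) and (655,175)). Closing and lifting.

```bash
python3 -m jog '[[1,0,0,0,0,0,0],[1,0,0,0,0,0,0],[1,0,0,0,0,0,0],[1,0,0,0,0,0,0],[1,0,0,0,0,0,0],[1,0,0,0,0,0,0],[1,0,0,0,0,0,0],[1,0,0,0,0,0,0],[1,0,0,0,0,0,0],[1,0,0,0,0,0,0]]'
python3 go.py 470.2 -287 58 81.74
python3 -m jog '[[1,0,0,-0.01,0,0,0],[1,0,0,-0.01,0,0,0],[1,0,0,-0.02,0,0,0],[1,0,0,-0.03,0,0,0],[1,0,0,-0.05,0,0,0],[1,0,0,-0.08,0,0,0],[1,0,0,-0.08,0,0,0],[1,0,0,-0.08,0,0,0],[1,0,0,0,0,0,0],[1,0,0,0,0,0,0]]'
python3 go.py 570.5 168.4 180 93.89
python3 - <<'E'
from h import *
a=env.snapshot("side")["img"][180:320,240:420,::-1]
cv2.imwrite("pics/c5.png",cv2.convertScaleAbs(cv2.resize(a,None,fx=3,fy=3),alpha=1.8))
E
```

```text
time: 14.57
tcp_pos: [470.1, -287.2, 58.0]
orientation: [-3.142, -0.0, 1.426]
force: [-0.3, 0.1, -0.6]
opening: 24.8
t 14.57 pos [ 470.1 -287.2   58. ] rpy [-180.     -0.     81.72] F [-0.3  0.1 -0.6] M [-0.04  0.12 -0.01] open 24.8
shift frac, present axes [ 0.0007  0.0001 -0.0001] turn frac [-0.     -0.     -0.0001] shift frac, axes after turn [ 0.0007  0.0001 -0.0001]
time: 15.4
tcp_pos: [471.0, -287.7, 167.8]
orientation: [3.138, 0.002, 1.426]
force: [-0.1, 0.7, -1.8]
opening: 19.8
t 15.4 pos [ 471.  -287.7  167.8] rpy [1.798e+02 9.000e-02 8.172e+01] F [-0.1  0.7 -1.8] M [-0.08  0.09 -0.02] open 19.8
shift frac, present axes [ 1.5523  0.1096 -0.0426] turn frac [ 0.0011  0.0006 -0.0676] shift frac, axes after turn [ 1.4944  0.4341 -0.0405]
```

View pics/c5.png

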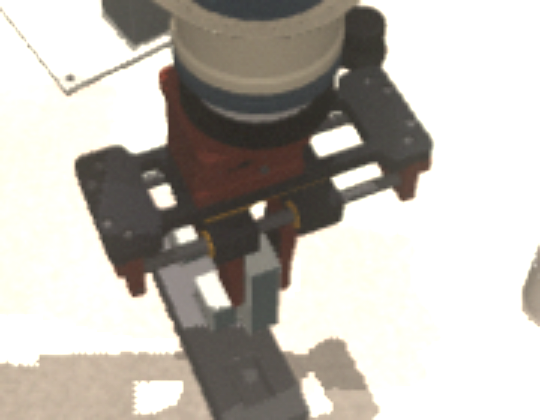

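The cell is held (opening 19.8 mm) and out of the rack. The jaws were still closing when the lift began, so I'll measure where the cell sits in the grip and recheck the block now that the arm is away.

Run:
```python
from h import *
s,P=cloud("top")
print("sensor",rect(P,(160,225,180,240),78,98)); print("plate",rect(P,(155,292,170,268),5,100)); print("stops",rect(P,(155,215,175,230),18,34)); print("lamp",rect(P,(235,285,175,225),78,98))
s,P=cloud("side"); t=env.get_obs()["tcp_pos"]
m=(abs(P[...,0]-t[0])<30)&(abs(P[...,1]-t[1])<30)&(P[...,2]>85)&(P[...,2]<147)
q=P[m]; print(t.round(1),len(q),np.percentile(q,[0,2,50,98,100],axis=0).round(1).tolist())
v,u=np.nonzero(m); print(u.min(),u.max(),v.min(),v.max())
lo=q[q[:,2]<140]; print(cv2.minAreaRect(lo[:,:2].astype(np.float32)))
for z in range(100,147,4):
    k=q[(q[:,2]>=z)&(q[:,2]<z+4)]; print(z,len(k),k[:,:2].mean(0).round(1) if len(k) else "")
```

```text
sensor (617, array([567.3, 241.7,  87.1]), array([567.4, 243.1]), array([42.6, 60.6]), 4.18)
plate (6844, array([544. , 163.6,  27.1]), array([547.6, 166.7]), array([158.1, 250.2]), 3.87)
stops (211, array([578.6, 243.8,  24.9]), array([567.1, 244.2]), array([67.4, 85.8]), 6.26)
lamp (866, array([579. ,  83.4,  87.3]), array([579.3,  84.1]), array([59.9, 60.7]), 4.15)
[ 469.4 -286.7  165. ] 109 [[454.2, -305.6, 117.6], [458.6, -305.0, 118.8], [464.9, -303.1, 133.7], [478.1, -288.8, 146.9], [487.6, -284.4, 147.0]]
318 335 275 291
((463.94219970703125, -298.3621826171875), (12.615202903747559, 25.605205535888672), 37.83159637451172)
100 0 
104 0 
108 0 
112 0 
116 4 [ 464.2 -295.2]
120 16 [ 464.4 -299.4]
124 15 [ 465.9 -301.8]
128 14 [ 464.9 -300.4]
132 14 [ 466.8 -302.8]
136 16 [ 466.  -301.6]
140 14 [ 465.7 -302.6]
144 16 [ 468.6 -302.1]
```

```bash
python3 -m jog '[[1,0,0,-0.02,0,0,-0.0226],[1,0,0,-0.02,0,0,-0.0226],[1,0,0,-0.02,0,0,-0.0226],[1,0.04,0.012,0,0,0,0],[1,0.08,0.0241,0,0,0,0],[1,0.08,0.0241,0,0,0,0],[1,0.08,0.0241,0,0,0,0],[1,0.08,0.0241,0,0,0,0],[1,0.08,0.0241,0,0,0,0],[1,0.08,0.0241,0,0,0,0]]'
python3 -m jog '[[1,0.08,0.0241,0,0,0,0],[1,0.08,0.0241,0,0,0,0],[1,0.08,0.0241,0,0,0,0],[1,0.08,0.0241,0,0,0,0],[1,0.08,0.0241,0,0,0,0],[1,0.08,0.0241,0,0,0,0],[1,0.08,0.0241,0,0,0,0],[1,0.08,0.0241,0,0,0,0],[1,0.08,0.0241,0,0,0,0],[1,0.08,0.0241,0,0,0,0]]'
python3 -m jog '[[1,0.08,0.0241,0,0,0,0],[1,0.05,0.0157,0,0,0,0],[1,0,0,0,0,0,0],[1,0,0,0,0,0,0],[1,0,0,0,0,0,0],[1,0,0,0,0,0,0],[1,0,0,0,0,0,0],[1,0,0,0,0,0,0],[1,0,0,0,0,0,0],[1,0,0,0,0,0,0]]'
python3 go.py 573.6 168.4 77 93.89
```

```text
time: 16.38
tcp_pos: [505.6, -126.2, 182.6]
orientation: [-3.139, -0.001, 1.637]
force: [0.3, -0.0, -0.2]
opening: 20.1
time: 17.22
tcp_pos: [560.9, 118.0, 182.5]
orientation: [-3.139, 0.0, 1.637]
force: [0.4, -0.2, -0.1]
opening: 19.9
time: 18.05
tcp_pos: [571.3, 155.3, 184.1]
orientation: [3.141, 0.0, 1.639]
force: [-0.3, -0.3, -0.5]
opening: 19.9
t 18.05 pos [571.3 155.3 184.1] rpy [179.99   0.    93.89] F [-0.3 -0.3 -0.5] M [-0.05  0.02  0.03] open 19.9
shift frac, present axes [0.043  0.0106 0.357 ] turn frac [ 0.  0. -0.] shift frac, axes after turn [0.043  0.0106 0.357 ]
```

```bash
python3 -m jog '[[1,0.0215,0.0053,0,0,0,0],[1,0.0215,0.0053,0,0,0,0],[1,0,0,0.03,0,0,0],[1,0,0,0.05,0,0,0],[1,0,0,0.05,0,0,0],[1,0,0,0.05,0,0,0],[1,0,0,0.05,0,0,0],[1,0,0,0.05,0,0,0],[1,0,0,0.05,0,0,0],[1,0,0,0.027,0,0,0]]'
python3 -m jog '[[1,0,0,0,0,0,0],[1,0,0,0,0,0,0],[1,0,0,0,0,0,0],[1,0,0,0,0,0,0],[1,0,0,0,0,0,0],[1,0,0,0,0,0,0],[1,0,0,0,0,0,0],[1,0,0,0,0,0,0],[1,0,0,0,0,0,0],[1,0,0,0,0,0,0]]'
python3 go.py 573.6 168.4 77 93.89
python3 - <<'E'
from h import *
s,P=cloud("side"); t=env.get_obs()["tcp_pos"]
m=(abs(P[...,0]-t[0])<25)&(abs(P[...,1]-t[1])<25)&(P[...,2]>14)&(P[...,2]<56)
q=P[m]; print(len(q)); 
if len(q): print(np.percentile(q,[0,2,50,98,100],axis=0).round(1).tolist())
a=cv2.resize(s["img"][80:220,180:340,::-1],None,fx=3,fy=3)
b=cv2.resize(env.snapshot("top")["img"][160:270,150:290,::-1],None,fx=2.2,fy=3.82)
cv2.imwrite("pics/c6.png",cv2.convertScaleAbs(np.hstack([a,b]),alpha=1.6) if a.shape[0]==b.shape[0] else a)
E
```

```text
time: 18.88
tcp_pos: [572.4, 168.9, 74.6]
orientation: [-3.139, 0.001, 1.64]
force: [0.1, 0.3, -1.2]
opening: 19.9
time: 19.72
tcp_pos: [573.6, 168.9, 77.0]
orientation: [3.142, -0.0, 1.639]
force: [-0.6, -0.4, -0.9]
opening: 19.9
t 19.72 pos [573.6 168.9  77. ] rpy [179.99  -0.    93.93] F [-0.6 -0.4 -0.9] M [-0.07  0.02 -0.01] open 19.9
shift frac, present axes [-0.0015 -0.0001 -0.0001] turn frac [ 0.     -0.      0.0002] shift frac, axes after turn [-0.0015 -0.0001 -0.0001]
34
[[563.7, 149.6, 31.7], [563.9, 149.9, 32.1], [565.8, 157.7, 45.1], [583.5, 179.4, 55.5], [583.9, 181.8, 55.7]]
```

View pics/c6.png

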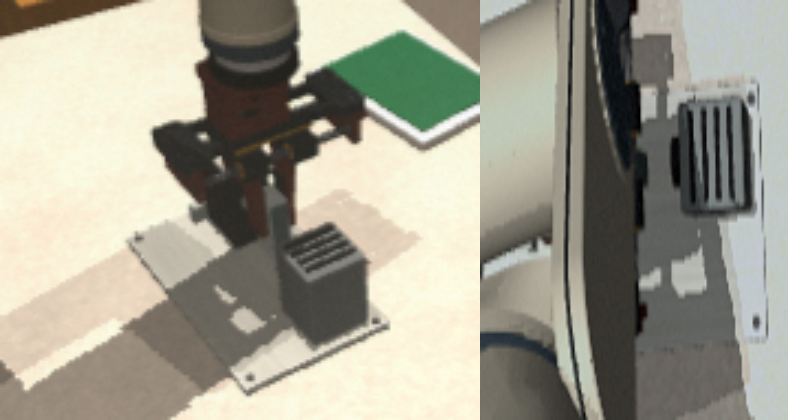

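The cell hangs upright in the gap behind the lamp. Its x extent is 563.7 to 583.9 mm, centre 573.8 against the beam's 573.6. The plate is clear, there is no contact force, and the block was untouched on the way. Handing in.

```bash
python3 -c "
from workcell import env
print(env.close_job()); o=env.get_obs(); print(o['time'],o['tcp_pos'].round(1),o['opening'])"
```

```text
the job is handed in; nothing more can be done
None
the job is handed in; nothing more can be done
```

I slid the sensor block onto both stops. I then lifted the tall cell from the rack's -y pocket by its frosted faces and handed the job in, still holding the cell in the beam at about 20 s of the 61 s allowed. No verdict was reported.

- **Sensor block:** The last measurement, taken just before carrying the cell over, put it within about 1.2 mm of flush in x and 0.2 mm in y. It was turned about 0.005 rad from square. It was not measured again after the cell was in place.
- **Cell in the beam:** The cell's centre was about 0.2 mm off the beam sideways and about 0.5 mm from mid-gap. Opening was 19.9 mm, and the measured tool force was under 1.5 N with no sign of contact.
- **Less certain:** The jaws were still closing when the lift began, so the cell sits about 2 mm lower in the grip than planned. I corrected for that from a side-view measurement. The lamp partly hid the cell in the final view, so its height (centre about 61 mm, underside about 29 mm) comes from that earlier measurement.
- **Not re-measured:** I never brought the tool near the loupe or bottle, and the fingers stayed clear of the short cells, but I did not measure any of them again afterwards.

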